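# Fit the blow wand into the bench air outlet

## Task

Take the blow wand with the thin tube out of the rack and push its tube into the push-fit port of the bench air outlet, past the seal, until it bottoms; then let go and leave it there. Do not force it or turn the port on its bracket, and leave the fat wand and the other things on the bench where they are.

Things in the scene. Friction and masses are not known exactly. Their poses are not given: they have to be found in the camera images.
- wand_grip (a point): Centre of the grip of the thin blow wand (130 mm long, about 110 g; hangs upright by its flange in either rack hole). The grip is a ribbed black square block, 26 x 26 mm, 44 mm long; its flats face this point's x and y. z runs along the wand from tube tip to brass nozzle: nozzle end 30 mm above, underside of the 36 mm flange 28 mm below, tube tip 100 mm below this point.
- wand_tip (a point): Centre of the end face of the thin wand's tube, the end that goes into the port; axes as wand_grip. The tube is bright aluminium, 16 mm in diameter, 72 mm long up to the flange, its end tapered to 11.6 mm over the last 4 mm.
- fat_wand_grip (a point): Centre of the grip of the fat wand: the same grip, but a 22 mm tube (too thick for the port), a 52 mm flange and a brass nozzle 25 mm wide (the thin wand's: 36 mm and 16 mm). It hangs in the other hole of the rack.
- rack: Fixed plywood rack, 76 x 215 mm, long along its y axis, open at front and back, top face 96 mm above its origin (centre of its underside). Two holes, 25 mm in diameter, at y = -55 and +55 mm; a wand hangs in each, flange on the top face, tube free below.
- stand: Bench air outlet, fixed: grey bracket with a base plate 120 x 140 mm and two cheeks 94 mm high, with the round aluminium port (47 mm across) between them. Origin: centre of its underside; x points to its back, where a pipe stub reaches 88 mm behind the origin.
- collet_mouth (a point): Centre of the port's mouth, in a flat black ring; z points out along the bore, 24 to 43 degrees off vertical towards the bracket's front; a stiff swivel holds it so. Bore 17.2 mm wide; its hard bottom lies 34 to 62 mm below the mouth, differently each time and not measured: feel for it. A springy seal 22 mm down needs 5 to 12 N to pass, then drags lightly; 20 N is ample for all.
- tape_roll: black tape roll lying on the bench, 66 mm across, 19 mm high; bystander; origin centre of underside
- pedal: black flat pedal lying on the bench, 67 x 120 x 23 mm; bystander; origin centre of underside
- cassette: grey sprocket cassette lying on the bench, 96 mm across, 26 mm high; bystander; origin centre of underside
- black_case: small black plastic case, 53 x 70 x 38 mm; bystander; origin centre of underside
- brush: wooden brush lying on the bench, 24 x 165 x 34 mm, long along y; bystander; origin centre of underside
- white_jar: white jar with a black lid, 57 mm across, 91 mm high; bystander; origin centre of underside
There are look-alikes about, which are no part of the job. What is shaped like the stand but green is not meant.

How it is judged:
By the outcome, as a careful person would: the job done as asked, in the order asked, and still so for the second after the job is handed in, with the robot touching nothing.
It also fails if it takes over 48 s, if anything falls off the work surface, if the arm or the gripper's body presses on something with over 40 N, if the wrist force passes 120 N, or if a joint passes its speed limit or range.

## Robot

A 7-joint arm with a two-finger parallel gripper is mounted at the origin on a cart in front of the work surface, level with it; the furniture and walls round the work are solid. World frame = base frame: x ahead of the robot, y to its left, z up, the work surface at z = 0. Lengths are in m, angles in degrees, forces in N, time in s.
With the tool pointing down it reaches from about 0.425 to 0.925 m from the base axis. Payload 6.8 kg.
Tool frame: the origin (TCP) lies at the very end of the fingers, on their centre line; the grasp point (between the pads) lies 19 mm behind it; x points along the fingers, y is the direction in which the jaws open and shut, and the axes are right-handed (so a half turn about x gives the same grasp; the last joint's range is limited). The gripper opens to 88 mm and grips with 3 to 60 N. Pads are 20 mm wide; open, the fingers measure 115 mm over their backs; the gripper's body (75 mm by 178 mm) begins 61 mm behind the grasp point.
Start: joints at [-70.48, 27.33, 1.283, 89.118, -0.659, 63.558, -4.761], TCP at [0.293, 0.608, 0.223] pointing down, gripper open.
Joint ranges: [-169.35, 169.35], [-19.33, 120.38], [-80.79, 83.38], [13.8, 139.57], [-78.32, 258.32], [9.67, 109.79], [-169.56, 169.56]. Speed limits (degrees/s): [136.94, 136.94, 180, 180, 180, 180, 180].

## Interface

Orientations are given as [roll, pitch, yaw] about the fixed x, y, z axes, in that order (R = Rz(yaw) Ry(pitch) Rx(roll)).
In Python, from station import ctrl gives the robot as it stands. The module is installed in compiled form; this text tells all that it offers.
- The arm moves only by the tool drive_tool, never from a script. Its argument "moves" is a list of rows, each an object with "slide": the shift along the tool's x, y, z in m, a list of three; "twist": the turn, a rotation vector about the tool's x, y, z in degrees, a list of three; "jaw": the closure, from -1 (fully open) to 1 (shut). A call has 1 to 12 rows; each row is the pose to reach, as a shift and turn from the pose measured when the call began, along the tool's axes at that moment; what a row does not reach only later rows make up. A row lasts 1/10 s, in which the tool goes at most 50 mm and 8.59 degrees, less where a joint would pass 70% of its speed; a pose out of reach is approached as far as the arm can. A call with a gripper value outside its range is refused whole. The fingers move at their own pace and stop on an object; "force" is the grip in N (left out, the last holds). Time passes only in rows, so rows that repeat a pose let the fingers close. It gives the time, the measured TCP pose, the force and the opening at its end, in the units of the state.
- ctrl.observe(): the state, without advancing time (a new reading comes with each control period).
- ctrl.grab_frame(name): name is "scene" or "side" or "wrist"; returns a dict with "frame" (384x512x3 uint8, red, green, blue), "depth" (384x512 float32, m along the optical axis (not along the pixel's ray), 0 where there is no reading), "intrinsics" (3x3 intrinsics, pixels), "dist_coeffs" ([k1, k2, p1, p2, k3] as OpenCV has them; the pictures are not rectified), "position" and "attitude" of the camera in the world; the wrist camera has in their place "T_tool_cam" (4x4, takes a point from camera to tool coordinates, whose origin is the TCP and whose axes are the tool frame's). Camera axes: x right, y down, z forward; pixel columns grow to the right and rows downward; lengths in m; the calibration is good to about 2 mm. A picture is of the moment at which its call begins: read the wrist's pose just before it.
- ctrl.close_job(): hands the job in, once; it reports no verdict.
Trained networks look in the newest picture that a camera, given by its name, has taken for a name from the list of things; names that differ only in an ending like _2 or _b are one class to them, and where a whole thing is asked for, a point or a joint stands for the part that bears it (a point fixed in the world has none). Each returns a list of dicts, best first, with "score" (0 to 1); they miss things now and then, are a little off and sometimes report something else, mostly with a low value. They report only what shows in the picture. A call takes as long as a camera call. They do not tell look-alikes from the thing itself.
- ctrl.recognise(camera, label): "position" ([x, y, z] in m, in world coordinates, good to about 4 mm: the middle of the surface that is visible of it).
- ctrl.outline_of(camera, label): "mask" (384x512 bool, what is visible of it).
The state is a dict: "time_s": time; "joint_pos": joint angles; "qvel": joint speeds; "joint_efforts": joint torques, N m; "ee_pos": TCP position; "eef_rot": TCP orientation; "wrist_force": force on the tool from outside, world axes, zero at the start; "ft_torque": the same for the moment, N m; "grip_width": opening from 0.0 (shut) to 1.0 (fully open).
Only numpy, scipy, OpenCV 4.12 (cv2) and the standard library are available. Lean on these libraries where they do the work, as an engineer would, in place of code of your own. Each camera call takes 0.05 s, during which the arm holds its last target. There are 200 camera calls.

## Working session

There is one attempt and no reset: what is moved stays moved. The work goes in short steps, Python scripts to look and compute and a tool call to move; the robot and the scene stay as the last step left them, time stands still between calls to the robot, and variables do not carry over. Pictures are saved under pics/ and viewed, about 8 in all and at most 12, crops included, and the job is handed in when it is done.

Besides the shell and the picture viewer there is one more tool, called after "Call:" in YAML: its name, and indented under it one key for each argument. drive_tool: Moves the arm, as the interface text tells. Its arguments: {"type":"object","properties":{"moves":{"type":"array","items":{"type":"object","properties":{"slide":{"type":"array","items":{"type":"number"}},"twist":{"type":"array","items":{"type":"number"}},"jaw":{"type":"number"}}}},"force":{"type":"number"}},"required":["moves"]}

```bash
mkdir -p pics; cat > h.py <<'E'
import numpy as np, cv2
from scipy.spatial.transform import Rotation as R
from station import ctrl
def rot(a): 
    a=np.array(a,float); return a if a.shape==(3,3) else R.from_euler('xyz',a,degrees=True).as_matrix()
def pose():
    s=ctrl.observe(); T=np.eye(4); T[:3,:3]=rot(s['eef_rot']); T[:3,3]=s['ee_pos']; return T
def grab(n):
    T=pose(); f=ctrl.grab_frame(n)
    if n=='wrist': C=T@np.array(f['T_tool_cam'])
    else:
        C=np.eye(4); C[:3,:3]=rot(f['attitude']); C[:3,3]=f['position']
    f['C']=C; return f
def cloud(f):
    K=np.array(f['intrinsics']); h,w=f['depth'].shape
    u,v=np.meshgrid(np.arange(w),np.arange(h))
    p=cv2.undistortPoints(np.stack([u,v],-1).reshape(-1,1,2).astype(float),K,np.array(f['dist_coeffs'])).reshape(h,w,2)
    d=f['depth']; P=np.dstack([p*d[...,None],d])
    P=P@f['C'][:3,:3].T+f['C'][:3,3]; P[d<=0]=np.nan; return P
def save(f,n): cv2.imwrite(f'pics/{n}.png',f['frame'][...,::-1])
E
python3 - <<'E'
from h import *
s=ctrl.observe(); print(s)
ims=[]
for n in ['scene','side']:
    f=grab(n); print(n,f['C'].round(3).tolist(),f['intrinsics'])
    save(f,n+'0'); np.savez(n+'0.npz',P=cloud(f),frame=f['frame'])
    for l in ['wand_grip','fat_wand_grip','rack','stand','collet_mouth','wand_tip']:
        print(l,[(np.round(r['position'],3).tolist(),round(r['score'],2)) for r in ctrl.recognise(n,l)])
E
```

```text
{'time_s': 0.0, 'joint_pos': array([-70.48008091,  27.37491613,   1.27871552,  89.17582612,
        -0.65877679,  63.55890539,  -4.76188939]), 'qvel': array([ 0.02675497, -0.01549343, -0.00814468,  0.00177835,  0.06305881,
       -0.09549469, -0.04075848]), 'joint_efforts': array([-1.00677735e-03, -5.82846701e+01,  1.53415650e+00, -2.72608316e+01,
       -5.43847599e-02,  1.69548823e-02,  1.62556112e-04]), 'ee_pos': array([0.29260902, 0.60762482, 0.22170992]), 'eef_rot': array([ -86.02625631,   89.89767595, -111.73802587]), 'wrist_force': array([ 0.46051637, -0.27213081, -0.15688637]), 'ft_torque': array([-0.01851506,  0.01493492, -0.02343418]), 'grip_width': 0.9954355473438804}
scene [[0.518, -0.625, 0.584, -0.044], [-0.855, -0.392, 0.339, -0.411], [0.017, -0.675, -0.737, 0.891], [0.0, 0.0, 0.0, 1.0]] [[384.81729082   0.         260.57329785]
 [  0.         384.81729082 192.96021497]
 [  0.           0.           1.        ]]
wand_grip [([0.546, 0.186, 0.124], 0.79)]
fat_wand_grip [([0.53, 0.294, 0.111], 0.84)]
rack [([0.527, 0.235, 0.066], 0.92)]
stand [([0.568, -0.129, 0.02], 0.86), ([0.585, -0.319, 0.008], 0.56)]
collet_mouth [([0.588, -0.125, 0.106], 0.74), ([0.59, -0.314, 0.084], 0.59)]
wand_tip [([0.545, 0.19, 0.127], 0.49)]
side [[1.0, 0.017, -0.027, 0.589], [0.031, -0.608, 0.793, -0.953], [-0.003, -0.794, -0.608, 0.799], [0.0, 0.0, 0.0, 1.0]] [[361.56754664   0.         253.00682545]
 [  0.         361.56754664 193.63068479]
 [  0.           0.           1.        ]]
wand_grip []
fat_wand_grip [([0.432, 0.038, 0.018], 0.65), ([0.551, 0.147, 0.088], 0.22)]
rack [([0.548, 0.15, 0.086], 0.77)]
stand [([0.594, -0.139, 0.018], 0.94), ([0.601, -0.329, 0.004], 0.9)]
collet_mouth [([0.595, -0.134, 0.093], 0.9), ([0.597, -0.326, 0.077], 0.54)]
wand_tip [([0.555, 0.185, 0.122], 0.69)]
```

View pics/scene0.png

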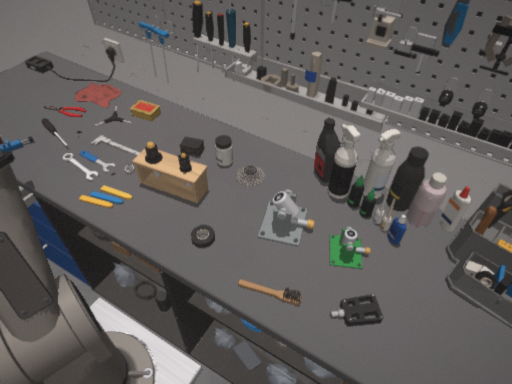

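View pics/side0.png

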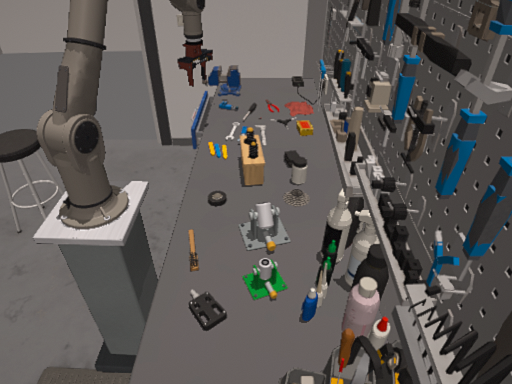

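The scene image shows the rack at about (172,173). The fat wand is at (152,150) and the thin wand at (185,162). The grey stand is at (285,215), with its pipe stub pointing right, and the green look-alike is at (348,247). The side image agrees: rack (252,158), grey stand (265,228), green one (265,275).

```bash
cat >> h.py <<'E'
def delta(Tt):
    D=np.linalg.inv(pose())@Tt
    print('slide',D[:3,3].round(4).tolist(),'twist',R.from_matrix(D[:3,:3]).as_rotvec(degrees=True).round(2).tolist())
def mk(p,x,y):
    x=np.array(x,float);x/=np.linalg.norm(x); y=np.array(y,float); y-=x*(x@y); y/=np.linalg.norm(y)
    T=np.eye(4);T[:3,:3]=np.c_[x,y,np.cross(x,y)];T[:3,3]=p;return T
E
python3 - <<'E'
from h import *
print(pose().round(3))
f=ctrl.grab_frame('wrist'); print(np.array(f['T_tool_cam']).round(3).tolist(), f['intrinsics'][0])
for n in ['scene','side']:
    z=np.load(n+'0.npz'); P=z['P']
    q=P[(abs(P[...,0]-.54)<.15)&(abs(P[...,1]-.24)<.2)&(abs(P[...,2]-.096)<.006)]
    print(n,'racktop',len(q),np.median(q,0),cv2.minAreaRect(q[:,:2].astype(np.float32)))
    q=P[(abs(P[...,0]-.54)<.15)&(abs(P[...,1]-.24)<.2)&(P[...,2]>.106)&(P[...,2]<.2)]
    for lo,hi in [(.15,.21),(.27,.33)]:
        m=q[(q[:,1]>lo)&(q[:,1]<hi)]; print(len(m),m.min(0) if len(m) else '',m.max(0) if len(m) else '')
    q=P[(abs(P[...,0]-.58)<.11)&(abs(P[...,1]+.13)<.11)&(abs(P[...,2]-.008)<.008)&(P[...,2]>.003)]
    r=cv2.minAreaRect(q[:,:2].astype(np.float32)); print('base',r)
T=pose(); 
delta(mk([0.53,0.19,0.30],[0,0,-1],T[:3,1]))
E
```

```text
[[ 0.     0.434  0.901  0.293]
 [ 0.     0.901 -0.434  0.608]
 [-1.     0.    -0.     0.223]
 [ 0.     0.     0.     1.   ]]
[[0.001, -0.253, 0.967, -0.163], [1.0, -0.0, -0.001, 0.001], [0.0, 0.967, 0.253, -0.069], [0.0, 0.0, 0.0, 1.0]] [265.89960367   0.         257.27052185]
scene racktop 1043 [0.53348339 0.24068858 0.09621706] ((0.542931854724884, 0.2508580982685089), (0.08013708889484406, 0.2177501916885376), 7.983040809631348)
163 [0.53325021 0.17824683 0.10685739] [0.56702605 0.20982295 0.15570869]
183 [0.52026564 0.28741232 0.10604577] [0.5518709  0.31579156 0.15689039]
base ((0.5802181363105774, -0.13030681014060974), (0.21835137903690338, 0.21802456676959991), 89.75760650634766)
side racktop 390 [0.53682779 0.20192478 0.09631882] ((0.5431179404258728, 0.2495114505290985), (0.07559379190206528, 0.2218002825975418), 7.648216247558594)
112 [0.53617    0.17469394 0.10628494] [0.56905702 0.20869612 0.15483316]
99 [0.52382461 0.28507393 0.10602093] [0.5514959  0.31062011 0.15643688]
base ((0.5797675251960754, -0.1331397294998169), (0.20703595876693726, 0.2172262817621231), 88.80265808105469)
slide [-0.0773, -0.2739, 0.3951] twist [0.0, -0.0, -0.0]
```

```bash
python3 - <<'E'
from h import *
T=pose(); delta(mk([0.545,0.20,0.24],[0,0,-1],[0.139,0.99,0])); delta(mk([0.545,0.20,0.24],[0,0,-1],T[:3,1]))
E
```

```text
slide [-0.0173, -0.2583, 0.4043] twist [-17.72, -0.0, -0.0]
slide [-0.0173, -0.2583, 0.4043] twist [0.0, -0.0, -0.0]
```

Call:
drive_tool:
  moves:
    - {"slide": [-0.03,-0.13,0.2],"twist": [-17.7,0,0],"jaw": -1}
    - {"slide": [-0.03,-0.13,0.2],"twist": [-17.7,0,0],"jaw": -1}
    - {"slide": [-0.03,-0.13,0.2],"twist": [-17.7,0,0],"jaw": -1}
    - {"slide": [-0.03,-0.13,0.2],"twist": [-17.7,0,0],"jaw": -1}
    - {"slide": [-0.017,-0.258,0.404],"twist": [-17.7,0,0],"jaw": -1}
    - {"slide": [-0.017,-0.258,0.404],"twist": [-17.7,0,0],"jaw": -1}
    - {"slide": [-0.017,-0.258,0.404],"twist": [-17.7,0,0],"jaw": -1}
    - {"slide": [-0.017,-0.258,0.404],"twist": [-17.7,0,0],"jaw": -1}
    - {"slide": [-0.017,-0.258,0.404],"twist": [-17.7,0,0],"jaw": -1}
    - {"slide": [-0.017,-0.258,0.404],"twist": [-17.7,0,0],"jaw": -1}
    - {"slide": [-0.017,-0.258,0.404],"twist": [-17.7,0,0],"jaw": -1}
    - {"slide": [-0.017,-0.258,0.404],"twist": [-17.7,0,0],"jaw": -1}

```text
time_s: 1.95
ee_pos: [0.545, 0.2002, 0.2397]
eef_rot: [113.4, 90.0, 105.3]
wrist_force: [-0.1, 0.4, -0.2]
grip_width: 0.995
```

```bash
python3 - <<'E'
from h import *
print(pose().round(3).tolist())
f=grab('wrist'); P=cloud(f); np.savez('w1.npz',P=P,frame=f['frame'])
save(f,'w1')
for l in ['wand_grip','fat_wand_grip']:
    print(l,[(np.round(r['position'],3).tolist(),round(r['score'],2)) for r in ctrl.recognise('wrist',l)])
for c in [(0.5506,.1955),(.535,.305)]:
    d=np.hypot(P[...,0]-c[0],P[...,1]-c[1])
    for lo,hi in [(.1,.108),(.135,.146),(.146,.16)]:
        m=P[(d<.035)&(P[...,2]>lo)&(P[...,2]<hi)]
        if len(m)>5: print(c,lo,len(m),cv2.minAreaRect(m[:,:2].astype(np.float32)),np.median(m,0).round(4))
s=f['frame'];
E
```

```text
[[-0.0, 0.141, 0.99, 0.545], [0.0, 0.99, -0.141, 0.2], [-1.0, 0.0, -0.0, 0.24], [0.0, 0.0, 0.0, 1.0]]
wand_grip [([0.542, 0.198, 0.147], 0.66)]
fat_wand_grip [([0.528, 0.295, 0.124], 0.66)]
(0.5506, 0.1955) 0.1 146 ((0.5440168976783752, 0.1940440535545349), (0.019042521715164185, 0.03522453457117081), 5.970864772796631) [0.5405 0.1956 0.1025]
(0.5506, 0.1955) 0.135 230 ((0.5522459149360657, 0.19478781521320343), (0.026354990899562836, 0.02701837755739689), 63.090606689453125) [0.545 0.196 0.145]
(0.5506, 0.1955) 0.146 450 ((0.5520163178443909, 0.19483599066734314), (0.024041322991251945, 0.0242905430495739), 63.176937103271484) [0.5511 0.1951 0.1474]
(0.535, 0.305) 0.1 721 ((0.532982349395752, 0.2988341450691223), (0.03963969647884369, 0.05108471214771271), 57.983394622802734) [0.525  0.2922 0.1025]
(0.535, 0.305) 0.135 215 ((0.5360288619995117, 0.303500771522522), (0.02624255232512951, 0.02635594829916954), 13.366293907165527) [0.5278 0.2935 0.1435]
(0.535, 0.305) 0.146 586 ((0.5362004041671753, 0.30365079641342163), (0.024590397253632545, 0.024577874690294266), 14.357359886169434) [0.5347 0.3017 0.1533]
```

View pics/w1.png

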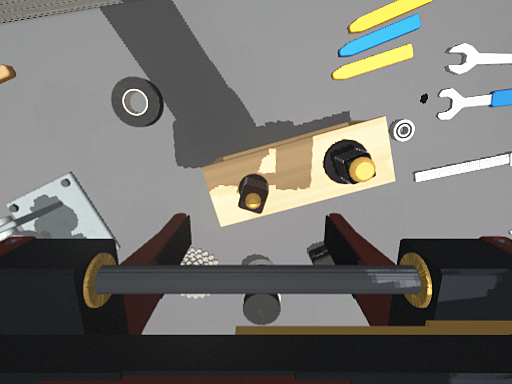

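The thin wand is at (252,195), with the small nozzle and flange. The fat one is at (348,165).

```bash
python3 - <<'E'
from h import *
a=np.radians(63.1); y=[np.cos(a),np.sin(a),0]
delta(mk([0.552,0.1948,0.110],[0,0,-1],y)); print(ctrl.observe()['joint_pos'].round(1))
E
```

```text
slide [0.1297, -0.0065, 0.009] twist [19.05, -0.03, -0.04]
[-32.5  17.5   7.4 101.7  -2.6  60.9  58. ]
```

Call:
drive_tool:
  moves:
    - {"slide": [0.04,-0.0065,0.009],"twist": [19,0,0],"jaw": -1}
    - {"slide": [0.04,-0.0065,0.009],"twist": [19,0,0],"jaw": -1}
    - {"slide": [0.04,-0.0065,0.009],"twist": [19,0,0],"jaw": -1}
    - {"slide": [0.08,-0.0065,0.009],"twist": [19,0,0],"jaw": -1}
    - {"slide": [0.11,-0.0065,0.009],"twist": [19,0,0],"jaw": -1}
    - {"slide": [0.13,-0.0065,0.009],"twist": [19,0,0],"jaw": -1}
    - {"slide": [0.13,-0.0065,0.009],"twist": [19,0,0],"jaw": -1}
    - {"slide": [0.13,-0.0065,0.009],"twist": [19,0,0],"jaw": -1}

```text
time_s: 2.9
ee_pos: [0.5524, 0.1959, 0.1106]
eef_rot: [97.7, 89.9, 71.0]
wrist_force: [1.5, -0.1, 0.2]
grip_width: 0.999
```

Call:
drive_tool:
  moves:
    - {"slide": [0,0,0],"twist": [0,0,0],"jaw": 1}
    - {"slide": [0,0,0],"twist": [0,0,0],"jaw": 1}
    - {"slide": [0,0,0],"twist": [0,0,0],"jaw": 1}
    - {"slide": [0,0,0],"twist": [0,0,0],"jaw": 1}
    - {"slide": [0,0,0],"twist": [0,0,0],"jaw": 1}
    - {"slide": [0,0,0],"twist": [0,0,0],"jaw": 1}
    - {"slide": [0,0,0],"twist": [0,0,0],"jaw": 1}
  force: 45

```text
time_s: 3.6
ee_pos: [0.5523, 0.1958, 0.1106]
eef_rot: [102.4, 89.9, 75.7]
wrist_force: [0.3, 0.0, -0.0]
grip_width: 0.4
```

Call:
drive_tool:
  moves:
    - {"slide": [0,0,0],"twist": [0,0,0],"jaw": 1}
    - {"slide": [0,0,0],"twist": [0,0,0],"jaw": 1}
    - {"slide": [0,0,0],"twist": [0,0,0],"jaw": 1}
    - {"slide": [0,0,0],"twist": [0,0,0],"jaw": 1}
  force: 45

```text
time_s: 4.0
ee_pos: [0.5522, 0.1958, 0.1105]
eef_rot: [109.1, 89.9, 82.5]
wrist_force: [-0.6, -0.3, 0.2]
grip_width: 0.293
```

Call:
drive_tool:
  moves:
    - {"slide": [-0.03,0,0],"twist": [0,0,0],"jaw": 1}
    - {"slide": [-0.07,0,0],"twist": [0,0,0],"jaw": 1}
    - {"slide": [-0.12,0,0],"twist": [0,0,0],"jaw": 1}
    - {"slide": [-0.17,0,0],"twist": [0,0,0],"jaw": 1}
    - {"slide": [-0.17,0,0],"twist": [0,0,0],"jaw": 1}
    - {"slide": [-0.17,0,0],"twist": [0,0,0],"jaw": 1}

```text
time_s: 4.6
ee_pos: [0.5526, 0.1958, 0.2815]
eef_rot: [75.7, 89.8, 49.0]
wrist_force: [0.2, 0.3, -1.9]
grip_width: 0.293
```

```bash
python3 - <<'E'
from h import *
T=pose();print(T.round(3).tolist(), ctrl.observe()['grip_width'])
# stand analysis from scene/side clouds
for n in ['scene','side']:
    z=np.load(n+'0.npz'); P=z['P']; F=z['frame'].astype(int)
    o=(F[...,0]>F[...,2]+70)&(abs(P[...,0]-.59)<.15)&(abs(P[...,1]+.15)<.15)&(P[...,2]>.01)
    print(n,'orange',o.sum(),np.median(P[o],0) if o.any() else '')
    q=P[(abs(P[...,0]-.58)<.11)&(abs(P[...,1]+.13)<.11)&(P[...,2]<.016)&(P[...,2]>.006)]
    print('plate',len(q),np.median(q,0),cv2.minAreaRect(q[:,:2].astype(np.float32)))
delta(mk([0.49,0.02,0.28],[0,0,-1],T[:3,1]))
E
```

```text
[[0.002, 0.449, 0.894, 0.553], [0.003, 0.894, -0.449, 0.196], [-1.0, 0.003, 0.001, 0.281], [0.0, 0.0, 0.0, 1.0]] 0.29286046287102374
scene orange 41 [ 0.61166913 -0.19494312  0.03199295]
plate 838 [ 0.56320584 -0.13034671  0.00865237] ((0.582419753074646, -0.12087439000606537), (0.1647079735994339, 0.11990433931350708), 16.42434310913086)
side orange 64 [ 0.61580853 -0.19980664  0.0291531 ]
plate 688 [ 0.5821948  -0.1350676   0.00804574] ((0.5972961783409119, -0.13374319672584534), (0.13559174537658691, 0.14568492770195007), 16.826642990112305)
slide [0.0009, -0.1852, 0.023] twist [-0.0, 0.05, -0.19]
```

```bash
python3 - <<'E'
from h import *
T=pose(); b=np.radians(33); fr=np.array([-.286,.958,0]); ax=fr*np.sin(b)+[0,0,np.cos(b)]
r=np.cross(T[:3,0],-ax); r=r/np.linalg.norm(r)*np.arccos(T[:3,0]@-ax)
y=R.from_rotvec(r).apply(T[:3,1])
V=mk([0,0,0],-ax,y); V[:3,3]=np.array([.592,-.129,.10])+.15*ax+.05*V[:3,2]
print(V.round(3).tolist()); delta(V)
E
```

```text
[[0.156, 0.483, 0.861, 0.612], [-0.522, 0.781, -0.344, -0.068], [-0.839, -0.396, 0.374, 0.244], [0.0, 0.0, 0.0, 1.0]]
slide [0.0364, -0.2092, 0.1712] twist [0.0, -22.59, -24.19]
```

Call:
drive_tool:
  moves:
    - {"slide": [0.036,-0.209,0.171],"twist": [0,-22.6,-24.2],"jaw": 1}
    - {"slide": [0.036,-0.209,0.171],"twist": [0,-22.6,-24.2],"jaw": 1}
    - {"slide": [0.036,-0.209,0.171],"twist": [0,-22.6,-24.2],"jaw": 1}
    - {"slide": [0.036,-0.209,0.171],"twist": [0,-22.6,-24.2],"jaw": 1}
    - {"slide": [0.036,-0.209,0.171],"twist": [0,-22.6,-24.2],"jaw": 1}
    - {"slide": [0.036,-0.209,0.171],"twist": [0,-22.6,-24.2],"jaw": 1}
    - {"slide": [0.036,-0.209,0.171],"twist": [0,-22.6,-24.2],"jaw": 1}
    - {"slide": [0.036,-0.209,0.171],"twist": [0,-22.6,-24.2],"jaw": 1}
    - {"slide": [0.036,-0.209,0.171],"twist": [0,-22.6,-24.2],"jaw": 1}
    - {"slide": [0.036,-0.209,0.171],"twist": [0,-22.6,-24.2],"jaw": 1}

```text
time_s: 5.6
ee_pos: [0.6117, -0.066, 0.2444]
eef_rot: [-46.7, 57.0, -73.3]
wrist_force: [-0.1, -1.1, -1.7]
grip_width: 0.293
```

```bash
python3 - <<'E'
from h import *
print(pose().round(3).tolist(),ctrl.observe()['joint_pos'].round(1))
f=grab('wrist'); P=cloud(f); np.savez('w2.npz',P=P,frame=f['frame'],C=f['C'],K=f['intrinsics'],D=f['dist_coeffs'])
save(f,'w2')
for l in ['collet_mouth','wand_tip']:
    print(l,[(np.round(r['position'],3).tolist(),round(r['score'],2)) for r in ctrl.recognise('wrist',l)])
E
```

```text
[[0.156, 0.481, 0.863, 0.612], [-0.521, 0.782, -0.342, -0.066], [-0.839, -0.396, 0.373, 0.244], [0.0, 0.0, 0.0, 1.0]] [-35.2  20.2  22.5 107.   30.8  56.6  31.6]
collet_mouth [([0.592, -0.102, 0.104], 0.86), ([0.597, -0.3, 0.067], 0.67), ([0.6, -0.051, 0.266], 0.35)]
wand_tip [([0.604, -0.047, 0.268], 0.6)]
```

View pics/w2.png

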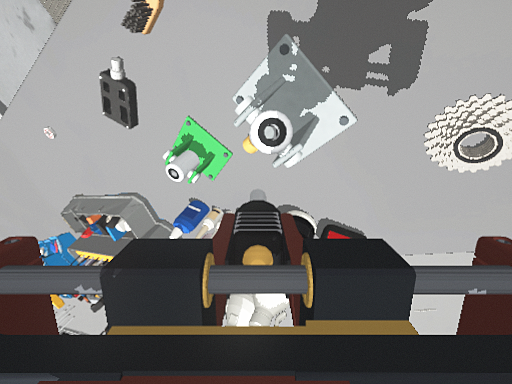

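```bash
python3 - <<'E'
from h import *
z=np.load('w2.npz'); P=z['P'];F=z['frame']
c=F[95:215,220:320,::-1]; cv2.imwrite('pics/w2c.png',cv2.resize(c,None,fx=5,fy=5,interpolation=cv2.INTER_NEAREST))
h,w=P.shape[:2]; u,v=np.meshgrid(np.arange(w),np.arange(h))
# plane fit by RANSAC around the port face
m=(np.hypot(u-270,v-131)<28)&(P[...,2]>.07); q=P[m]; rng=np.random.default_rng(0); best=None
for _ in range(2000):
    a=q[rng.choice(len(q),3,False)]; n=np.cross(a[1]-a[0],a[2]-a[0]); 
    if np.linalg.norm(n)<1e-7: continue
    n/=np.linalg.norm(n); n*=np.sign(n[2])
    if n[2]<.65: continue
    i=abs((q-a[0])@n)<.0012
    if best is None or i.sum()>best.sum(): best=i
p=q[best]; c0=p.mean(0); n=np.linalg.svd(p-c0)[2][2]; n*=np.sign(n[2])
print(len(q),best.sum(),c0.round(4),n.round(4),'tilt',np.degrees(np.arccos(n[2])),'az',np.degrees(np.arctan2(n[1],n[0])))
print('face mouth grid of dist to plane (mm)')
D=((P-c0)@n*1000)
print(np.array2string(np.round(D[106:158:3,244:298:3]),max_line_width=200))
E
```

```text
1642 980 [ 0.589  -0.1001  0.1107] [-0.1755  0.5788  0.7963] tilt 37.21884811434304 az 106.86568405396521
face mouth grid of dist to plane (mm)
[[ -19.  -21.  -19.  -17.  -15.  -55. -110. -109. -106. -105. -102. -100.  -98.  -94.  -94.  -93.  -90.  -89.]
 [ -21.  -22.  -20.  -18.  -24.  -26. -114. -112. -108. -108. -105. -103. -100.  -98.  -95.  -93.  -92.  -89.]
 [ -26.  -23.  -22.  -21.  -22.  -24.   -3.   -0.   -0.    1.   -1.   -1.   -0.  -99.  -96.  -97.  -94.  -92.]
 [ -28.  -25.  -23.  -22.  -21.   -2.   -1.   -1.   -0.   -0.   -0.    0.    1.    0.  -99.  -98.  -96.  -93.]
 [ -30.  -26.  -23.  -21.   -1.    2.   -1.    1.   -1.    1.    1.    0.   -0.   -0.   -0.  -98.  -97.  -94.]
 [-146. -142.  -26.   -4.   -1.    1.   -0.    0.   -1.    1.    0.   -1.    1.    1.    1.   -1. -100.  -97.]
 [-147. -145. -142.   -2.   -0.    2.   -0.    1.   -1.  -20.   -7.    1.    1.    0.   -2.   -1. -101. -100.]
 [-149. -147.  -25.    1.   -1.    2.   -1.   -2.  -56.  -56.  -37.  -13.   -0.    1.    1.   -1.   -1. -101.]
 [-152. -150.   -5.   -1.    0.    1.    2.  -54.  -54.  -54.  -51. 
[... 342 characters left out ...]
0.   -1.    0.   -1.  -66.  -48.]
 [-126. -119. -116.   -4.    1.   -1.   -0.   -1.    0.    0.   -0.    1.    0.   -1.   -0.   -1.  -47.  -30.]
 [-122. -118. -117. -116.   -1.    1.   -0.    1.    1.   -0.    0.   -1.    1.    0.   -0.  -23.  -28.  -15.]
 [-128. -120. -119. -118. -118.   -2.    1.    0.    1.   -0.   -1.    1.   -0.   -2.  -22.  -24.  -17.  -16.]
 [-171. -127. -122. -123. -158. -156.   -3.   -2.   -1.   -0.   -1.   -1.  -24.  -23.  -20.  -21.  -18.  -17.]
 [-174. -171. -169. -165. -161. -158. -157.   nan -151. -148. -145. -143.  -27.  -23.  -24.  -20.  -20.  -20.]
 [-177. -175. -172. -168. -164. -161. -160. -157. -153. -152. -149.  -43.  -30.  -27.  -25.  -25.  -20.  -19.]]
```

View pics/w2c.png

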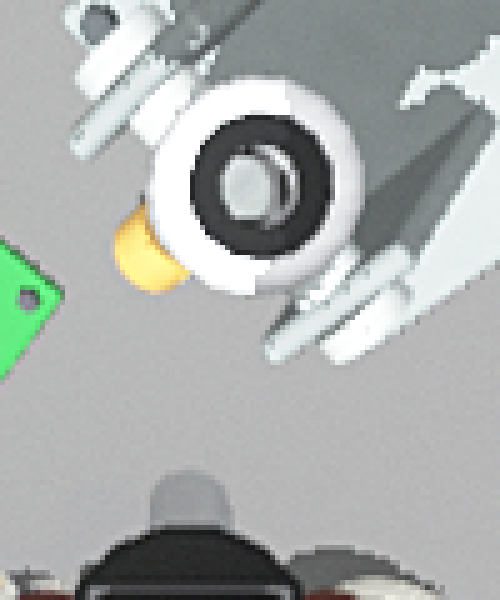

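The crop shows the black ring centred near (272,132) and the tube tip top at (258,189). The depth also reaches the bore bottom, about 55 mm down.

```bash
cat > fit.py <<'E'
from h import *
def fitmouth(F,P,C,K,D,u0,v0,r=28):
    h,w=P.shape[:2]; u,v=np.meshgrid(np.arange(w),np.arange(h)); near=np.hypot(u-u0,v-v0)<r
    n=np.array([-.1755,.5788,.7963]); c0=np.array([.589,-.1001,.1107])
    for t in (.006,.003,.002,.002):
        m=near&(abs((P-c0)@n)<t); p=P[m]; c0=p.mean(0); n=np.linalg.svd(p-c0)[2][2]; n*=np.sign(n[2])
    g=cv2.cvtColor(F,cv2.COLOR_RGB2GRAY)
    cs=cv2.findContours(((g<110)&(np.hypot(u-u0,v-v0)<22)).astype(np.uint8),cv2.RETR_CCOMP,cv2.CHAIN_APPROX_NONE)[0]
    cs=sorted(cs,key=cv2.contourArea)[::-1][:2]; out=[]
    def toplane(px):
        q=cv2.undistortPoints(px.reshape(-1,1,2).astype(float),K,D).reshape(-1,2)
        d=np.c_[q,np.ones(len(q))]@C[:3,:3].T; o=C[:3,3]
        return o+d*(((c0-o)@n)/(d@n))[:,None]
    e1=np.cross([0,0,1],n); e1/=np.linalg.norm(e1); e2=np.cross(n,e1)
    for c in cs:
        if len(c)<12: continue
        X=toplane(c)-c0; a=np.c_[X@e1,X@e2]; s=np.linalg.lstsq(np.c_[2*a,np.ones(len(a))],(a**2).sum(1),rcond=None)[0]
        print('ring centre',(c0+s[0]*e1+s[1]*e2).round(4),'r',np.sqrt(s[2]+s[0]**2+s[1]**2).round(4),len(c))
    a=np.c_[(p-c0)@e1,(p-c0)@e2]; (x,y),rr=cv2.minEnclosingCircle(a.astype(np.float32))
    print('face circle',(c0+x*e1+y*e2).round(4),rr); print('n',n.round(4),'tilt',np.degrees(np.arccos(n[2])).round(2))
    return n
E
python3 - <<'E'
from fit import *
z=np.load('w2.npz'); P,F,C,K,D=z['P'],z['frame'],z['C'],z['K'],z['D']
n=fitmouth(F,P,C,K,D,270,131)
T=pose(); inv=np.linalg.inv(T)
L=P@inv[:3,:3].T+inv[:3,3]
m=(L[...,0]>.03)&(L[...,0]<.1)&(np.hypot(L[...,1],L[...,2])<.03)
q=L[m]; vv,uu=np.where(m); print('tube pts',m.sum(), 'cols',uu.min(),uu.max(),'rows',vv.min(),vv.max())
for lo in np.arange(.03,.1,.01):
    s=q[(q[:,0]>=lo)&(q[:,0]<lo+.01)]
    if len(s)>3: print(lo.round(2),len(s),s.min(0).round(4),s.max(0).round(4))
E
```

```text
ring centre [ 0.5897 -0.1003  0.111 ] r 0.0146 79
ring centre [ 0.5897 -0.1006  0.1111] r 0.0087 55
face circle [ 0.5895 -0.1003  0.1109] 0.022559743374586105
n [-0.1762  0.5793  0.7959] tilt 37.26
tube pts 166 cols 249 266 rows 188 200
0.04 15 [ 0.045  -0.0028 -0.0073] [ 0.05    0.0047 -0.0061]
0.05 47 [ 0.0502 -0.0055 -0.0073] [ 0.0596  0.0075 -0.0033]
0.06 52 [ 0.0603 -0.0067 -0.0071] [ 0.0699  0.0086 -0.0006]
0.07 45 [ 0.0702 -0.0069 -0.0073] [0.0796 0.0088 0.0002]
0.08 7 [ 0.0801 -0.0062 -0.0073] [ 0.0816  0.0081 -0.0023]
```

```bash
cat > goal.py <<'E'
from h import *
M=np.array([.5897,-.1004,.1110]); N=np.array([-.1762,.5793,.7959]); N/=np.linalg.norm(N); TIP=np.array([.0865,.001,.0007])
def goal(gap,M=M,N=N,TIP=TIP):
    T=pose(); G=mk([0,0,0],-N,T[:3,1]); G[:3,3]=M+N*gap-G[:3,:3]@TIP; return G
def tipstate():
    T=pose(); t=T[:3,:3]@TIP+T[:3,3]-M; d=t@N; lat=T[:3,:3].T@(t-d*N)
    s=ctrl.observe(); f=s['wrist_force']
    print('t',s['time_s'],'gap mm',round(d*1000,2),'lat(tool) mm',(lat*1000).round(2),'ang',np.degrees(np.arccos(-T[:3,0]@N)).round(2),'Faxial',round(f@N,2),'Flat',np.linalg.norm(f-(f@N)*N).round(2),'w',s['grip_width'])
E
python3 - <<'E'
from goal import *
tipstate(); delta(goal(.03))
E
```

```text
t 5.75 gap mm 35.91 lat(tool) mm [ -4.08 -16.92  60.06] ang 4.28 Faxial -0.34 Flat 0.31 w 0.29311572689743914
slide [0.0102, 0.0212, -0.0643] twist [0.08, -3.03, -3.02]
```

Call:
drive_tool:
  moves:
    - {"slide": [0.005,0.0212,-0.0643],"twist": [0.1,-3.0,-3.0],"jaw": 1}
    - {"slide": [0.0102,0.0212,-0.0643],"twist": [0.1,-3.0,-3.0],"jaw": 1}
    - {"slide": [0.0102,0.0212,-0.0643],"twist": [0.1,-3.0,-3.0],"jaw": 1}
    - {"slide": [0.0102,0.0212,-0.0643],"twist": [0.1,-3.0,-3.0],"jaw": 1}
    - {"slide": [0.0102,0.0212,-0.0643],"twist": [0.1,-3.0,-3.0],"jaw": 1}
    - {"slide": [0.0102,0.0212,-0.0643],"twist": [0.1,-3.0,-3.0],"jaw": 1}

```text
time_s: 6.35
ee_pos: [0.5691, -0.0343, 0.2049]
eef_rot: [-46.2, 52.8, -73.0]
wrist_force: [-0.2, 0.3, -0.4]
grip_width: 0.294
```

```bash
python3 - <<'E'
from goal import *
tipstate(); delta(goal(.001))
f=grab('wrist'); P=cloud(f)
c=f['frame'][110:260,170:350,::-1]; cv2.imwrite('pics/w3c.png',cv2.resize(c,None,fx=4,fy=4,interpolation=cv2.INTER_NEAREST))
T=pose(); inv=np.linalg.inv(T); L=P@inv[:3,:3].T+inv[:3,3]
m=(L[...,0]>.05)&(L[...,0]<.083)&(np.hypot(L[...,1],L[...,2])<.012); q=L[m]; print('tube',len(q),q.min(0).round(4),q.max(0).round(4))
m=(abs((P-M)@N)<.002)&(np.linalg.norm(P-M,axis=-1)<.03); p=P[m]; c=p.mean(0); n=np.linalg.svd(p-c)[2][2]; n*=np.sign(n[2]); print(len(p),n.round(4),((c-M)@N).round(4))
E1=np.cross([0,0,1],N);E1/=np.linalg.norm(E1);E2=np.cross(N,E1); a=np.c_[(p-M)@E1,(p-M)@E2]
print(cv2.minEnclosingCircle(a.astype(np.float32)))
E
```

```text
t 6.35 gap mm 30.14 lat(tool) mm [-0.   -0.57  1.6 ] ang 0.04 Faxial -0.16 Flat 0.5 w 0.29399525272259647
slide [0.0291, 0.0006, -0.0016] twist [0.0, -0.01, -0.04]
tube 145 [ 0.0501 -0.0077 -0.0068] [0.0823 0.008  0.0009]
865 [-0.1762  0.5823  0.7936] 0.0001
((0.0006014254176989198, -0.001071047387085855), 0.022393742576241493)
```

View pics/w3c.png

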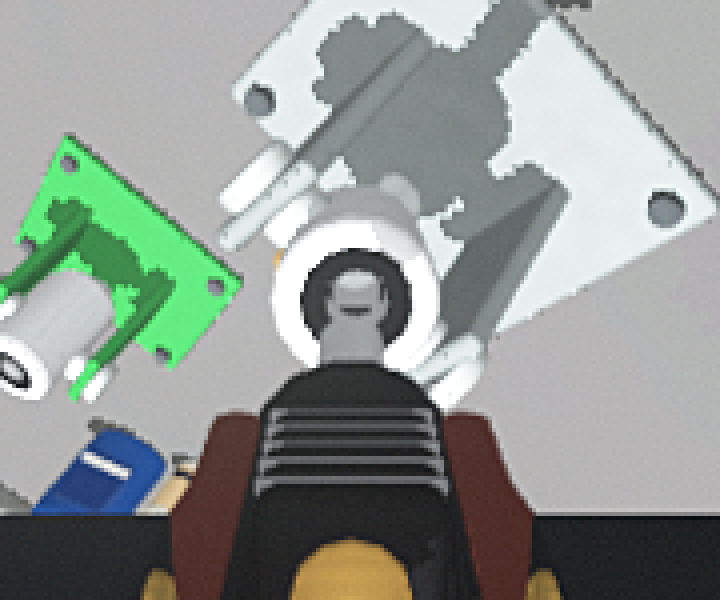

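The tube tip sits in front of the ring centre (x about 355 of the crop), so it is aligned.

```bash
sed -i 's/TIP=np.array.*/TIP=np.array([.0865,.0005,.001])/' goal.py; python3 - <<'E'
from goal import *
tipstate(); delta(goal(.003))
E
```

```text
t 6.4 gap mm 30.07 lat(tool) mm [-0.   -1.03  1.66] ang 0.04 Faxial -0.41 Flat 0.64 w 0.293645032238987
slide [0.0271, 0.0011, -0.0017] twist [0.0, -0.01, -0.03]
```

Call:
drive_tool:
  moves:
    - {"slide": [0.007,0.001,-0.002],"twist": [0,0,0],"jaw": 1}
    - {"slide": [0.015,0.001,-0.002],"twist": [0,0,0],"jaw": 1}
    - {"slide": [0.022,0.001,-0.002],"twist": [0,0,0],"jaw": 1}
    - {"slide": [0.027,0.001,-0.002],"twist": [0,0,0],"jaw": 1}
    - {"slide": [0.027,0.001,-0.002],"twist": [0,0,0],"jaw": 1}
    - {"slide": [0.027,0.001,-0.002],"twist": [0,0,0],"jaw": 1}

```text
time_s: 7.0
ee_pos: [0.5725, -0.0486, 0.1819]
eef_rot: [-46.2, 52.8, -73.1]
wrist_force: [0.4, 1.0, 0.6]
grip_width: 0.294
```

```bash
python3 - <<'E'
from goal import *
tipstate(); delta(goal(-.005))
E
```

```text
t 7.0 gap mm 2.93 lat(tool) mm [ 0.   -0.07 -0.39] ang 0.03 Faxial 1.01 Flat 0.77 w 0.29385518829458307
slide [0.0079, 0.0001, 0.0004] twist [0.0, -0.02, -0.02]
```

Call:
drive_tool:
  moves:
    - {"slide": [0.003,0,0.0004],"twist": [0,0,0],"jaw": 1}
    - {"slide": [0.006,0,0.0004],"twist": [0,0,0],"jaw": 1}
    - {"slide": [0.008,0,0.0004],"twist": [0,0,0],"jaw": 1}
    - {"slide": [0.008,0,0.0004],"twist": [0,0,0],"jaw": 1}

```text
time_s: 7.4
ee_pos: [0.5741, -0.0534, 0.1754]
eef_rot: [-46.3, 52.8, -73.1]
wrist_force: [-0.3, 1.1, -0.9]
grip_width: 0.294
```

```bash
python3 - <<'E'
from goal import *
tipstate(); delta(goal(-.018)); T=pose(); print('F tool',(T[:3,:3].T@ctrl.observe()['wrist_force']).round(2))
E
```

```text
t 7.4 gap mm -5.32 lat(tool) mm [ 0.   -0.05 -0.22] ang 0.04 Faxial 0.01 Flat 1.44 w 0.2938954138277773
slide [0.0127, 0.0001, 0.0002] twist [0.0, -0.04, -0.01]
F tool [-0.01  1.04 -1.  ]
```

Call:
drive_tool:
  moves:
    - {"slide": [0.004,0,0],"twist": [0,0,0],"jaw": 1}
    - {"slide": [0.008,0,0],"twist": [0,0,0],"jaw": 1}
    - {"slide": [0.0125,0,0],"twist": [0,0,0],"jaw": 1}
    - {"slide": [0.0125,0,0],"twist": [0,0,0],"jaw": 1}

```text
time_s: 7.8
ee_pos: [0.5763, -0.061, 0.1649]
eef_rot: [-46.3, 52.8, -73.2]
wrist_force: [0.6, 0.6, -2.1]
grip_width: 0.293
```

```bash
python3 - <<'E'
from goal import *
tipstate(); delta(goal(-.023)); T=pose(); print('F tool',(T[:3,:3].T@ctrl.observe()['wrist_force']).round(2))
E
```

```text
t 7.8 gap mm -18.42 lat(tool) mm [ 0.   -0.11 -0.43] ang 0.06 Faxial -1.43 Flat 1.79 w 0.29332820131351683
slide [0.0046, 0.0001, 0.0004] twist [-0.0, -0.06, 0.01]
F tool [ 1.43  1.7  -0.58]
```

Call:
drive_tool:
  moves:
    - {"slide": [0.002,0.0002,0],"twist": [0,0,0],"jaw": 1}
    - {"slide": [0.004,0.0002,0],"twist": [0,0,0],"jaw": 1}
    - {"slide": [0.006,0.0002,0],"twist": [0,0,0],"jaw": 1}
    - {"slide": [0.006,0.0002,0],"twist": [0,0,0],"jaw": 1}

```text
time_s: 8.2
ee_pos: [0.5774, -0.0642, 0.1598]
eef_rot: [-46.3, 52.8, -73.1]
wrist_force: [-0.5, 0.2, -1.9]
grip_width: 0.292
```

```bash
python3 - <<'E'
from goal import *
tipstate(); delta(goal(-.03)); T=pose(); print('F tool',(T[:3,:3].T@ctrl.observe()['wrist_force']).round(2))
E
```

```text
t 8.2 gap mm -24.53 lat(tool) mm [ 0.    0.25 -0.52] ang 0.06 Faxial -1.32 Flat 1.47 w 0.29230783407770655
slide [0.0055, -0.0002, 0.0004] twist [0.0, -0.06, -0.01]
F tool [ 1.32  0.77 -1.26]
```

Call:
drive_tool:
  moves:
    - {"slide": [0.0015,0,0],"twist": [0,0,0],"jaw": 1}
    - {"slide": [0.003,0,0],"twist": [0,0,0],"jaw": 1}

```text
time_s: 8.4
ee_pos: [0.5783, -0.0651, 0.1579]
eef_rot: [-46.2, 52.8, -73.0]
wrist_force: [-4.0, 4.2, 5.7]
grip_width: 0.295
```

Call:
drive_tool:
  moves:
    - {"slide": [0.0015,0,0],"twist": [0,0,0],"jaw": 1}
    - {"slide": [0.003,0,0],"twist": [0,0,0],"jaw": 1}

```text
time_s: 8.6
ee_pos: [0.5787, -0.0665, 0.1558]
eef_rot: [-46.2, 52.8, -73.1]
wrist_force: [-3.5, 4.1, 5.2]
grip_width: 0.293
```

```bash
python3 - <<'E'
from goal import *
tipstate(); T=pose(); print('F tool',(T[:3,:3].T@ctrl.observe()['wrist_force']).round(2))
E
```

```text
t 8.6 gap mm -29.23 lat(tool) mm [ 0.    1.06 -0.36] ang 0.07 Faxial 7.13 Flat 2.33 w 0.29298262579947354
F tool [-7.13 -0.9  -2.15]
```

Call:
drive_tool:
  moves:
    - {"slide": [0.001,-0.0005,0],"twist": [0,0,0],"jaw": 1}
    - {"slide": [0.002,-0.0007,0],"twist": [0,0,0],"jaw": 1}
    - {"slide": [0.003,-0.0007,0],"twist": [0,0,0],"jaw": 1}

```text
time_s: 8.9
ee_pos: [0.579, -0.0681, 0.1539]
eef_rot: [-46.2, 52.8, -73.0]
wrist_force: [-2.8, 3.9, 5.0]
grip_width: 0.293
```

```bash
python3 - <<'E'
from goal import *
tipstate(); T=pose(); print('F tool',(T[:3,:3].T@ctrl.observe()['wrist_force']).round(2))
E
```

```text
t 8.9 gap mm -31.73 lat(tool) mm [ 0.    0.86 -0.36] ang 0.1 Faxial 6.79 Flat 1.68 w 0.292798930737348
F tool [-6.79 -0.65 -1.54]
```

Call:
drive_tool:
  moves:
    - {"slide": [0.0015,-0.0003,0.0003],"twist": [0,0,0],"jaw": 1}
    - {"slide": [0.003,-0.0003,0.0003],"twist": [0,0,0],"jaw": 1}
    - {"slide": [0.0045,-0.0003,0.0003],"twist": [0,0,0],"jaw": 1}
    - {"slide": [0.0045,-0.0003,0.0003],"twist": [0,0,0],"jaw": 1}

```text
time_s: 9.3
ee_pos: [0.5798, -0.0708, 0.1504]
eef_rot: [-46.2, 52.9, -73.0]
wrist_force: [-0.7, 1.6, -0.9]
grip_width: 0.294
```

```bash
python3 - <<'E'
from goal import *
tipstate(); T=pose(); print('F tool',(T[:3,:3].T@ctrl.observe()['wrist_force']).round(2))
f=grab('wrist'); P=cloud(f); save(f,'w4')
c=f['frame'][90:270,150:360,::-1]; cv2.imwrite('pics/w4c.png',cv2.resize(c,None,fx=3.5,fy=3.3,interpolation=cv2.INTER_NEAREST))
m=(abs((P-M)@N)<.003)&(np.linalg.norm(P-M,axis=-1)<.026); p=P[m]; c=p.mean(0); n=np.linalg.svd(p-c)[2][2]; n*=np.sign(n[2]); print(len(p),n.round(4),((c-M)@N).round(4))
E
```

```text
t 9.3 gap mm -36.27 lat(tool) mm [ 0.    0.8  -0.31] ang 0.13 Faxial 0.32 Flat 1.95 w 0.2943159512872866
F tool [-0.31  1.22 -1.52]
1023 [-0.1993  0.592   0.7809] -0.0002
```

View pics/w4c.png

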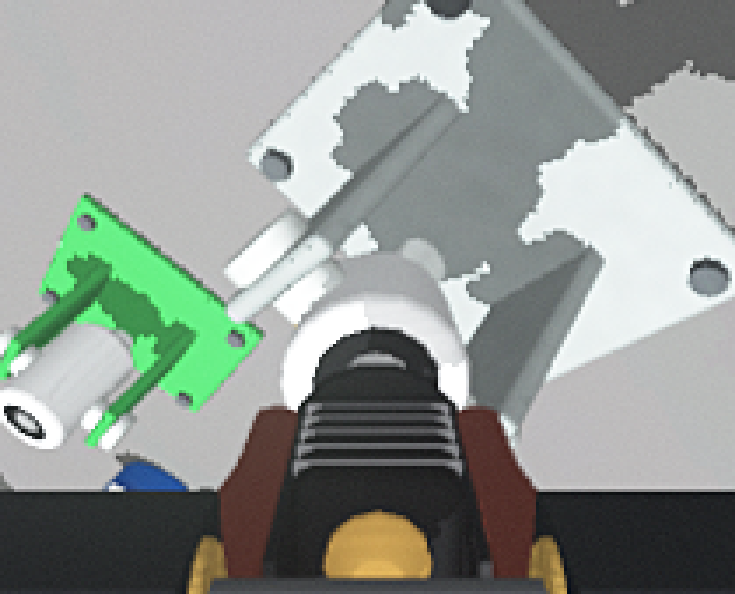

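The tube is inside the ring and the axial force fell from about 7 N to about 0, so the seal is passed. I'll carry on gently.

Call:
drive_tool:
  moves:
    - {"slide": [0.002,-0.0003,0.0003],"twist": [0,0,0],"jaw": 1}
    - {"slide": [0.004,-0.0003,0.0003],"twist": [0,0,0],"jaw": 1}
    - {"slide": [0.006,-0.0003,0.0003],"twist": [0,0,0],"jaw": 1}
    - {"slide": [0.006,-0.0003,0.0003],"twist": [0,0,0],"jaw": 1}

```text
time_s: 9.75
ee_pos: [0.5809, -0.0746, 0.1455]
eef_rot: [-46.2, 52.9, -73.0]
wrist_force: [0.5, 0.2, -2.4]
grip_width: 0.295
```

Call:
drive_tool:
  moves:
    - {"slide": [0.002,0,0],"twist": [0,0,0],"jaw": 1}
    - {"slide": [0.004,0,0],"twist": [0,0,0],"jaw": 1}
    - {"slide": [0.006,0,0],"twist": [0,0,0],"jaw": 1}
    - {"slide": [0.006,0,0],"twist": [0,0,0],"jaw": 1}

```text
time_s: 10.15
ee_pos: [0.582, -0.0782, 0.1405]
eef_rot: [-46.2, 52.9, -73.0]
wrist_force: [0.7, 0.0, -3.0]
grip_width: 0.289
```

```bash
python3 - <<'E'
from goal import *
tipstate(); T=pose(); print('F tool',(T[:3,:3].T@ctrl.observe()['wrist_force']).round(2))
E
```

```text
t 10.15 gap mm -48.82 lat(tool) mm [ 0.    0.75 -0.3 ] ang 0.16 Faxial -2.51 Flat 1.79 w 0.28862584040111156
F tool [ 2.51  1.66 -0.66]
```

Call:
drive_tool:
  moves:
    - {"slide": [0.0015,0,0],"twist": [0,0,0],"jaw": 1}
    - {"slide": [0.003,0,0],"twist": [0,0,0],"jaw": 1}
    - {"slide": [0.003,0,0],"twist": [0,0,0],"jaw": 1}

```text
time_s: 10.45
ee_pos: [0.5826, -0.08, 0.1379]
eef_rot: [-46.2, 52.9, -73.0]
wrist_force: [-0.8, 1.4, -1.2]
grip_width: 0.297
```

Call:
drive_tool:
  moves:
    - {"slide": [0.001,0,0],"twist": [0,0,0],"jaw": 1}
    - {"slide": [0.002,0,0],"twist": [0,0,0],"jaw": 1}

```text
time_s: 10.65
ee_pos: [0.583, -0.081, 0.1365]
eef_rot: [-46.2, 52.9, -73.0]
wrist_force: [-2.9, 4.4, 4.9]
grip_width: 0.293
```

Call:
drive_tool:
  moves:
    - {"slide": [0.001,0,0],"twist": [0,0,0],"jaw": 1}
    - {"slide": [0.001,0,0],"twist": [0,0,0],"jaw": 1}

```text
time_s: 10.85
ee_pos: [0.5831, -0.0815, 0.1358]
eef_rot: [-46.2, 52.9, -73.0]
wrist_force: [-2.7, 3.1, 1.2]
grip_width: 0.291
```

```bash
python3 - <<'E'
from goal import *
tipstate(); T=pose(); print('F tool',(T[:3,:3].T@ctrl.observe()['wrist_force']).round(2))
E
```

```text
t 10.85 gap mm -54.67 lat(tool) mm [ 0.    0.85 -0.25] ang 0.16 Faxial 3.23 Flat 2.77 w 0.2907025265934912
F tool [-3.22  0.5  -2.73]
```

Call:
drive_tool:
  moves:
    - {"slide": [0.001,0,0.0002],"twist": [0,0,0],"jaw": 1}
    - {"slide": [0.0015,0,0.0002],"twist": [0,0,0],"jaw": 1}

```text
time_s: 11.05
ee_pos: [0.5835, -0.0818, 0.1352]
eef_rot: [-46.2, 52.9, -73.0]
wrist_force: [-9.6, 10.1, 15.5]
grip_width: 0.294
```

```bash
python3 - <<'E'
from goal import *
tipstate(); T=pose(); print('F tool',(T[:3,:3].T@ctrl.observe()['wrist_force']).round(2))
E
```

```text
t 11.05 gap mm -55.35 lat(tool) mm [ 0.    0.99 -0.1 ] ang 0.14 Faxial 19.89 Flat 6.27 w 0.29357923293541094
F tool [-19.89  -3.93  -4.87]
```

Hard bottom: 20 N within about 0.7 mm, at the roughly 55 mm depth seen by the camera. I'll relax, then release.

Call:
drive_tool:
  moves:
    - {"slide": [-0.0002,-0.0003,-0.0001],"twist": [0,0,0],"jaw": 1}
    - {"slide": [-0.0002,-0.0003,-0.0001],"twist": [0,0,0],"jaw": 1}

```text
time_s: 11.25
ee_pos: [0.5832, -0.0818, 0.1354]
eef_rot: [-46.2, 52.9, -73.0]
wrist_force: [-1.0, 2.9, -0.5]
grip_width: 0.296
```

```bash
python3 - <<'E'
from goal import *
tipstate(); T=pose(); print('F tool',(T[:3,:3].T@ctrl.observe()['wrist_force']).round(2))
E
```

```text
t 11.25 gap mm -55.18 lat(tool) mm [ 0.    0.82 -0.21] ang 0.16 Faxial 1.47 Flat 2.72 w 0.29565455660227596
F tool [-1.46  1.86 -1.99]
```

Call:
drive_tool:
  moves:
    - {"slide": [0,0,0],"twist": [0,0,0],"jaw": -0.3}
    - {"slide": [0,0,0],"twist": [0,0,0],"jaw": -0.3}
    - {"slide": [0,0,0],"twist": [0,0,0],"jaw": -0.3}
    - {"slide": [0,0,0],"twist": [0,0,0],"jaw": -0.3}
    - {"slide": [0,0,0],"twist": [0,0,0],"jaw": -0.3}
    - {"slide": [0,0,0],"twist": [0,0,0],"jaw": -0.3}

```text
time_s: 11.85
ee_pos: [0.5832, -0.0819, 0.1354]
eef_rot: [-46.2, 52.9, -73.0]
wrist_force: [-0.3, 0.1, 0.2]
grip_width: 0.65
```

Call:
drive_tool:
  moves:
    - {"slide": [-0.01,0,0],"twist": [0,0,0],"jaw": -0.3}
    - {"slide": [-0.03,0,0],"twist": [0,0,0],"jaw": -0.3}
    - {"slide": [-0.06,0,0],"twist": [0,0,0],"jaw": -0.3}
    - {"slide": [-0.1,0,0],"twist": [0,0,0],"jaw": -0.3}
    - {"slide": [-0.14,0,0],"twist": [0,0,0],"jaw": -0.3}
    - {"slide": [-0.14,0,0],"twist": [0,0,0],"jaw": -0.3}
    - {"slide": [-0.14,0,0],"twist": [0,0,0],"jaw": -0.3}

```text
time_s: 12.55
ee_pos: [0.5587, -0.0002, 0.2477]
eef_rot: [-46.0, 52.9, -72.7]
wrist_force: [-0.3, -0.4, -0.2]
grip_width: 0.648
```

```bash
python3 - <<'E'
from goal import *
f=grab('wrist'); P=cloud(f); save(f,'w5')
f2=grab('scene'); P2=cloud(f2)
cv2.imwrite('pics/end.png',np.vstack([f['frame'],f2['frame']])[...,::-1][:, :][::1] if 0 else np.hstack([cv2.resize(f['frame'],(400,300)),cv2.resize(f2['frame'],(400,300))])[...,::-1])
# flange/grip points along port axis: height above mouth
for n,Q in (('wrist',P),('scene',P2)):
    h=(Q-M)@N; r=np.linalg.norm(Q-M-h[...,None]*N,axis=-1)
    m=(r<.021)&(h>.003)&(h<.09)
    q=h[m]; print(n,len(q),np.percentile(q,[5,50,99]).round(4),'max',q.max().round(4))
    m=(r<.022)&(abs(h)<.0025); p=Q[m]
    m2=(r<.03)&(h>.03)&(h<.07); g=Q[m2]; d=g.mean(0)-M; print(' grip mean dir',(d/np.linalg.norm(d)).round(3),N.round(3))
    m3=(r>.018)&(r<.023)&(abs(h)<.004); p=Q[m3]; c=p.mean(0); nn=np.linalg.svd(p-c)[2][2]; print(' face n',len(p),(nn*np.sign(nn[2])).round(4))
E
```

```text
wrist 886 [0.023  0.0669 0.0763] max 0.0774
 grip mean dir [-0.235  0.605  0.761] [-0.176  0.579  0.796]
 face n 233 [-0.1541  0.5749  0.8036]
scene 251 [0.009  0.0458 0.076 ] max 0.0777
 grip mean dir [-0.284  0.463  0.84 ] [-0.176  0.579  0.796]
 face n 46 [-0.2038  0.5325  0.8216]
```

View pics/end.png

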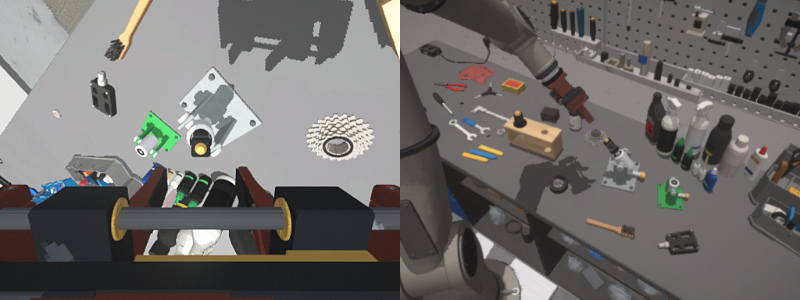

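```bash
python3 -c "
from station import ctrl
print(ctrl.close_job())"
```

```text
the job is handed in; nothing more can be done
None
```

The thin wand is in the grey outlet's port, past the seal and down on the bottom. I then let go, backed the gripper about 14 cm clear and handed the job in at about 12.7 s.

- **Insertion:** passing the seal took about 7 N, and the force then fell back to about 0. I felt the bottom at about 55 mm, where the force rose to 20 N within 0.7 mm. That matches the bore depth of roughly 55 mm seen by the wrist camera.
- **Side force:** it stayed within about 3 N, apart from a brief 6 N at the bottom.
- **After release:** the wrist force was about 0. The nozzle end stood 76–77 mm above the mouth, against an expected 75 mm, which is within the camera's 2 mm accuracy.
- **Other things:** in the final pictures the fat wand and the bystanders in view looked unmoved; I did not measure them again.
- **Weak check:** whether the port turned on its bracket is less certain. With the wand blocking most of the face, the final tilt fits gave about 36.5° (wrist) and 35° (scene), against 37.3° before. I put this down to noisy fits, but they don't rule out a turn of a degree or two.

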